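# Sweep the dead key shells into the reject bay

## Task

Three worn-out black remote-key shells lie on the locksmith's bench. Gently sweep all three along the bench with the fingertips, through the open side and completely into the red-walled reject bay, so that they lie flat there; do not pinch or pick them up. Leave the customer's blue-headed key and everything else on the bench as it is.

Things in the scene. Friction and masses are not known exactly. Their poses are not given: they have to be found in the camera images.
- bay: Reject bay fixed to the bench: red walls 30 mm high, 8 mm thick on three sides of a dark grey patch (no sill or floor edge). Inside 180 mm wide (x) by 130 mm deep (y). Origin: centre of the patch, bench height. Its +y points out of the open side: inside is x -90..90 mm, y -65 (back wall) to +65 mm (mouth). The mouth faces the robot's left, world +y, turned up to 0.25 rad.
- shell1: Worn-out remote-key shell to be rejected: black plastic block with rounded edges, 44 mm (its x) by 30 mm (its y), 13 mm high (its z), about 40 g, with two grey and one orange round buttons on top; lies flat, loose on the bench. Origin: centre of its underside. All three alike. Pushed at one narrow point it easily spins round; pushed over a width it runs straight.
- shell1_left (a point): Middle of the end face of shell1 at its -x end, 22 mm from its centre, 6.5 mm up.
- shell1_right (a point): Middle of the end face of shell1 at its +x end, 22 mm from its centre, 6.5 mm up.
- shell2: Worn-out remote-key shell to be rejected: black plastic block with rounded edges, 44 mm (its x) by 30 mm (its y), 13 mm high (its z), about 40 g, with two grey and one orange round buttons on top; lies flat, loose on the bench. Origin: centre of its underside. All three alike. Pushed at one narrow point it easily spins round; pushed over a width it runs straight.
- shell2_left (a point): Middle of the end face of shell2 at its -x end, 22 mm from its centre, 6.5 mm up.
- shell2_right (a point): Middle of the end face of shell2 at its +x end, 22 mm from its centre, 6.5 mm up.
- shell3: Worn-out remote-key shell to be rejected: black plastic block with rounded edges, 44 mm (its x) by 30 mm (its y), 13 mm high (its z), about 40 g, with two grey and one orange round buttons on top; lies flat, loose on the bench. Origin: centre of its underside. All three alike. Pushed at one narrow point it easily spins round; pushed over a width it runs straight.
- shell3_left (a point): Middle of the end face of shell3 at its -x end, 22 mm from its centre, 6.5 mm up.
- shell3_right (a point): Middle of the end face of shell3 at its +x end, 22 mm from its centre, 6.5 mm up.
- blue_key: The customer's key, to be left alone: round blue plastic head, 28 mm across, 9 mm high, with a brass blade 8 mm wide whose end is 46 mm from the head's centre along its +y axis. Lies loose in the row among the shells; about 30 g. Origin: centre of the underside of the head.
- padlock: Brass padlock standing on the bench, body 42 x 20 x 36 mm, steel shackle up to 65 mm high. Loose, to be left alone. Origin: centre of its underside.
- lock_cylinder: Steel door-lock cylinder lying on the bench, 62 x 32 x 17 mm (with a cam reaching 28 mm from its centre line along its +y). Loose, to be left alone. Origin: centre of its underside.
- pin_jar: Glass jar with yellow cap, 48 mm across, 60 mm high. Loose, to be left alone. Origin: centre of its underside.
- oil_bottle: White plastic bottle with red cap, 44 mm across, 130 mm high. Loose, to be left alone. Origin: centre of its underside.
- screwdriver: Screwdriver with yellow handle, 180 mm long, lying on the bench beyond the work, handle to its -x. Loose, to be left alone. Origin: middle of its length, on its underside.
Mind the look-alikes: they are no part of the job. What is shaped like the shell1 but green is not meant.

How it is judged (in metres and radians):
At the end, for the whole second after the job is handed in: All three shells lie flat on the bench (within 6 mm, tilted under 0.2 rad) and still inside the bay: the centre and both end points of each are between its walls and behind the line of its mouth. The blue key and the other loose things are within 15 mm of where they were (y of shell1 in the frame of bay between -0.068 and 0.065 m and x of shell1 in the frame of bay between -0.093 and 0.093 m and y of shell1_left in the frame of bay between -0.068 and 0.065 m and x of shell1_left in the frame of bay between -0.093 and 0.093 m and y of shell1_right in the frame of bay between -0.068 and 0.065 m and x of shell1_right in the frame of bay between -0.093 and 0.093 m and height (world z) of each of shell1, shell2, shell3 below 0.006 m and angle between each of shell1, shell2, shell3's own z axis and vertical below 0.2 rad and linear speed of each of shell1, shell2, shell3 below 0.01 m/s and y of shell2 in the frame of bay between -0.068 and 0.065 m and x of shell2 in the frame of bay between -0.093 and 0.093 m and y of shell2_left in the frame of bay between -0.068 and 0.065 m and x of shell2_left in the frame of bay between -0.093 and 0.093 m and y of shell2_right in the frame of bay between -0.068 and 0.065 m and x of shell2_right in the frame of bay between -0.093 and 0.093 m and y of shell3 in the frame of bay between -0.068 and 0.065 m and x of shell3 in the frame of bay between -0.093 and 0.093 m and y of shell3_left in the frame of bay between -0.068 and 0.065 m and x of shell3_left in the frame of bay between -0.093 and 0.093 m and y of shell3_right in the frame of bay between -0.068 and 0.065 m and x of shell3_right in the frame of bay between -0.093 and 0.093 m and distance of each of blue_key, padlock, lock_cylinder, pin_jar, oil_bottle, screwdriver from where it was at the start of the episode below 0.015 m); the robot touches nothing.
It fails at once if a shell is picked up: raised more than 12 mm off the bench (height (world z) of any of shell1, shell2, shell3 above 0.012 m).
It fails at once if a shell is pinched or crushed: the fingers press on it with more than 38 N (contact force between the fingers and shell1 above 38 N or contact force between the fingers and shell2 above 38 N or contact force between the fingers and shell3 above 38 N).
It fails at once if the customer's blue key is moved more than 15 mm (distance of blue_key from where it was at the start of the episode above 0.015 m).
It fails at once if another loose thing on the bench is moved more than 15 mm or knocked over (distance of any of padlock, lock_cylinder, pin_jar, oil_bottle, screwdriver from where it was at the start of the episode above 0.015 m or angle between any of padlock, lock_cylinder, pin_jar, oil_bottle's own z axis and vertical above 0.5 rad).
It also fails if it takes over 72 s, if anything falls off the work surface, if the arm or the gripper's body presses on something with over 40 N, if the wrist force passes 120 N, or if a joint passes its speed limit or range.

## Robot

A 7-joint arm with a two-finger parallel gripper is mounted at the origin on the work surface. World frame = base frame: x ahead of the robot, y to its left, z up, the work surface at z = 0. Lengths are in mm, angles in rad, forces in N, time in s.
With the tool pointing down it reaches from about 400 to 875 mm from the base axis. Payload 6.5 kg.
Tool frame: the origin (TCP) lies between the finger pads; the fingertips stand ctrl.finger_overhang ahead of it and the grasp point (between the pads) lies 8 mm behind it (ctrl.finger_overhang is the distance from the TCP to the fingertips, in mm); z points along the fingers, y is the line along which they close (so a half turn about z gives the same grasp; the last joint's range is limited). The gripper opens to 85 mm and grips with 20 to 120 N. Pads are 22 mm wide; open, the fingers measure 114 mm over their backs; the gripper's body (76 mm by 85 mm) begins 54 mm behind the grasp point. The pads swing forward as they close: fully open they stand 13 mm farther back than shut.
Start: joints at [-1.26, 0.536, -0.004, 1.538, 0.003, 1.067, -0.071], TCP at [239.16, 604.394, 242.29] pointing down, gripper open.
Joint ranges: [-2.7, 2.7], [-0.37, 2.16], [-1.27, 1.26], [0.24, 2.4], [-1.31, 4.45], [0.19, 1.91], [-2.76, 2.76]. Speed limits (rad/s): [2.39, 2.39, 3.14, 3.14, 3.14, 3.14, 3.14].

## Interface

Orientations are given as a rotation vector (axis times angle).
In Python, from workcell import ctrl gives the robot as it stands. The module is installed in compiled form; this text tells all that it offers.
- The arm moves only by the tool servo_tool, never from a script. Its argument "plan" is a list that holds one entry, the list of rows, each a list of 5 numbers: the opening, from -1 (shut) to 1 (fully open), so that 0 is half open, then the shift along the tool's x, y, z in units of 50 mm (1.0 is 50 mm), then the turn about the tool's z in units of 0.08 rad (1.0 is 0.08 rad). A call has 1 to 20 rows; each row shifts and turns the commanded pose from where the row before left it, along the tool's axes as they then stand; what a row does not reach is not made up. A row lasts 1/8 s, in which the tool goes at most 62.5 mm and 10.7 degrees, less where a joint would pass 70% of its speed; a pose out of reach is approached as far as the arm can. A call with a number of a shift or a turn outside -1 to 1 is refused whole. A call with a gripper value outside its range is refused whole. The fingers move at their own pace and stop on an object; "newtons" is the grip in N (left out, the last holds). Time passes only in rows, so rows that do not move let the fingers close. It gives the time, the measured TCP pose, the force, the opening and the grip force at its end, in the units of the state.
- ctrl.get_obs(): the state, without advancing time (a new reading comes with each control period).
- ctrl.camera(name): name is "side" or "top" or "wrist"; returns a dict with "color" (420x560x3 uint8, red, green, blue), "camera_matrix" (3x3 intrinsics, pixels), "k1" (the pictures are not rectified: a ray, as slopes to the right and down, at radius r is drawn at 1 + k1 r^2 times it, then the intrinsics apply), "pose" (4x4, takes a point from camera to world coordinates). Camera axes: x right, y up, looking along -z (the intrinsics and any distortion apply to the point x, -y, -z); pixel columns grow to the right and rows downward; lengths in mm; the calibration is good to about 2 mm. A picture is of the moment at which its call begins. There is no depth.
- ctrl.sign_off(): hands the job in; it is judged then, once.
The state is a dict: "time_s": time; "joint_positions": joint angles; "qd": joint speeds; "joint_efforts": joint torques, N m; "ee_pos": TCP position; "tool_rot": TCP orientation; "wrist_force": force on the tool from outside, world axes, zero at the start; "wrist_torque": the same for the moment, N m; "gripper_width": finger opening in mm; "grip_force": force on a finger pad.
Only numpy, scipy, OpenCV 4.12 (cv2) and the standard library are available. Lean on these libraries where they do the work, as an engineer would, in place of code of your own. Each camera call takes 0.05 s, during which the arm holds its last target. There are 200 camera calls.

## Working session

There is one attempt and no reset: what is moved stays moved. The work goes in short steps, Python scripts to look and compute and a tool call to move; the robot and the scene stay as the last step left them, time stands still between calls to the robot, and variables do not carry over. Pictures are saved under pics/ and viewed, at most 10 in all, crops included, and the job is handed in when it is done.

Besides the shell and the picture viewer there is one more tool, called after "Request:" as a command line: name --argument value ..., lists and objects as JSON in quotes. servo_tool: Moves the arm, as the interface text tells. Shifts and turns lie within -1 to 1; 1 stands for 50 mm of shift or 0.08 rad of turn. Its arguments: {"type":"object","properties":{"plan":{"type":"array","items":{"type":"array","items":{"type":"array","items":{"type":"number","minimum":-1,"maximum":1}}}},"newtons":{"type":"number"}},"required":["plan"]}

```bash
mkdir -p pics
cat > h.py <<'E'
import numpy as np, cv2
from workcell import ctrl
def snap(n,f):
    d=ctrl.camera(n); cv2.imwrite('pics/'+f,cv2.cvtColor(d['color'],cv2.COLOR_RGB2BGR)); return d
def world(d,uv,z):
    K=d['camera_matrix'];p=(np.array(uv,float)-[K[0,2],K[1,2]])/[K[0,0],K[1,1]]
    q=p.copy()
    for _ in range(20): q=p/(1+d['k1']*(q@q))
    T=d['pose'];r=T[:3,:3]@np.array([q[0],-q[1],-1]);o=T[:3,3]
    return o+r*(z-o[2])/r[2]
def pix(d,P):
    T=d['pose'];c=T[:3,:3].T@(np.array(P,float)-T[:3,3]);s=np.array([c[0],-c[1]])/-c[2]
    s=s*(1+d['k1']*(s@s));K=d['camera_matrix'];return s*[K[0,0],K[1,1]]+[K[0,2],K[1,2]]
E
python3 - <<'E'
from h import *
d=snap('top','t0.png');e=snap('side','s0.png')
import pickle;pickle.dump((d,e),open('d0.pkl','wb'))
print(d['pose'],d['k1'],d['camera_matrix']);o=ctrl.get_obs();print(o['ee_pos'],o['tool_rot'],o['gripper_width'],ctrl.finger_overhang,o['time_s'])
E
```

```text
[[ 9.46679011e-03  9.89380130e-01 -1.45042542e-01  4.63131520e+02]
 [-9.99429126e-01  4.65737878e-03 -3.34623738e-02  1.18649146e+01]
 [-3.24314896e-02  1.45276522e-01  9.88859409e-01  8.21206972e+02]
 [ 0.00000000e+00  0.00000000e+00  0.00000000e+00  1.00000000e+00]] 0.007310142684227181 [[440.72609583   0.         281.28644917]
 [  0.         440.72609583 203.96649866]
 [  0.           0.           1.        ]]
[238.98317808 603.89474049 241.51925854] [-5.88273417e-01 -3.08583150e+00  2.37676285e-03] 85.08785898597651 11.0 0.1
```

View pics/t0.png

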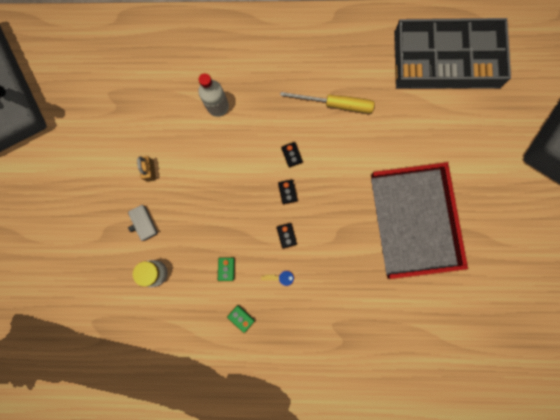

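View pics/s0.png

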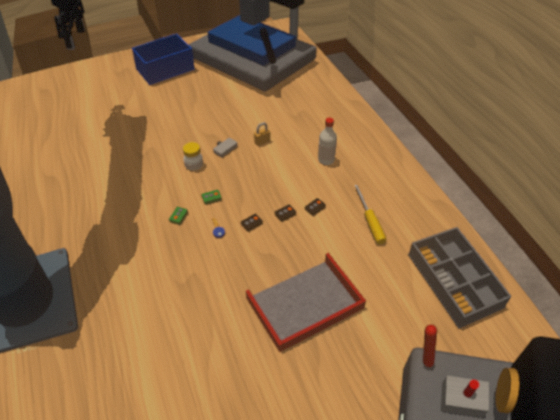

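Run:
```python
from h import *
import pickle
d,e=pickle.load(open('d0.pkl','rb'))
im=d['color'].astype(int);hsv=cv2.cvtColor(d['color'],cv2.COLOR_RGB2HSV)
def blob(m,c,z,n,r=22):
    w=np.zeros(m.shape,np.uint8);w[c[1]-r:c[1]+r,c[0]-r:c[0]+r]=1
    k=cv2.morphologyEx((m&(w>0)).astype(np.uint8),cv2.MORPH_CLOSE,np.ones((5,5)))
    ys,xs=np.nonzero(k);P=np.array([world(d,(x,y),z)[:2] for x,y in zip(xs,ys)],np.float32)
    (c0,s,a)=cv2.minAreaRect(P)
    b=cv2.boxPoints((c0,s,a));print(n,np.round(P.mean(0)),np.round(c0),np.round(s),round(a),'box',np.round(b).tolist())
dark=im.max(2)<60
for i,c in enumerate([(291,154),(288,191),(287,236)]): blob(dark,c,10,'shell%d'%i,20)
blue=(im[...,2]>im[...,0]+40)
blob(blue,(286,278),7,'key')
for n,uv,z in [('blade end',(264,277),3),('bottle',(216,106),0),('drv tip',(282,95),3),('drv handle',(374,107),10),
 ('padlock',(146,170),10),('cyl',(143,223),10),('jar',(155,273),0),('green',(226,268),10),('green2',(241,319),10),
 ('bay mouth TL',(372,175),30),('bay mouth BL',(388,277),30),('TR',(448,164),30),('BR',(467,269),30),('mouth inner TL floor',(374,181),0),('mouth inner BL floor',(387,272),0)]:
    print(n,np.round(world(d,uv,z)[:2]))
```

```text
shell0 [676.  20.] [677.  21.] [40. 26.] 20 box [[654.0, 26.0], [663.0, 2.0], [701.0, 16.0], [692.0, 40.0]]
shell1 [605.  28.] [606.  28.] [40. 27.] 12 box [[584.0, 37.0], [589.0, 11.0], [628.0, 19.0], [623.0, 45.0]]
shell2 [523.  29.] [524.  30.] [40. 26.] 16 box [[502.0, 37.0], [509.0, 12.0], [547.0, 23.0], [540.0, 47.0]]
key [446.  30.] [446.  30.] [22. 22.] 1 box [[435.0, 40.0], [436.0, 18.0], [457.0, 19.0], [457.0, 41.0]]
blade end [448.  70.]
bottle [777. 169.]
drv tip [798.  40.]
drv handle [ 770. -136.]
padlock [646. 297.]
cyl [545. 297.]
jar [453. 273.]
green [463. 139.]
green2 [373. 110.]
bay mouth TL [ 633. -126.]
bay mouth BL [ 450. -150.]
TR [ 654. -263.]
BR [ 466. -288.]
mouth inner TL floor [ 628. -135.]
mouth inner BL floor [ 459. -155.]
```

```bash
cat >> h.py <<'E'
from scipy.optimize import minimize
from scipy.spatial.transform import Rotation as Ro
def hulls(d,boxes,p,S=4):
    m=np.zeros((420*S,560*S),np.uint8);c,s=np.cos(p[2]),np.sin(p[2])
    for x0,x1,y0,y1,h in boxes:
        q=[pix(d,(p[0]+c*x-s*y,p[1]+s*x+c*y,z)) for x in(x0,x1) for y in(y0,y1) for z in(0,h)]
        cv2.fillConvexPoly(m,cv2.convexHull(np.round((np.array(q)+.5)*S-.5).astype(np.int32)),1)
    return m
def fit(d,mask,boxes,p0,S=4):
    M=cv2.resize(mask.astype(np.uint8),None,fx=S,fy=S,interpolation=cv2.INTER_NEAREST)
    f=lambda v:1-(lambda m:(m&M).sum()/(m|M).sum())(hulls(d,boxes,[v[0],v[1],v[2]/100]))
    r=minimize(f,[p0[0],p0[1],p0[2]*100],method='Nelder-Mead',options=dict(initial_simplex=[[p0[0]+a,p0[1]+b,p0[2]*100+c] for a,b,c in[(0,0,0),(8,0,0),(0,8,0),(0,0,10)]],maxiter=90))
    return r.x*[1,1,.01],1-r.fun
BAY=[(-98,-90,-73,65,30),(90,98,-73,65,30),(-98,98,-73,-65,30)]
SH=[(-22,22,-15,15,13)]
def near(m,p,d,r=22):
    u=pix(d,(p[0],p[1],6)).astype(int);w=np.zeros(m.shape,bool);w[max(0,u[1]-r):u[1]+r,max(0,u[0]-r):u[0]+r]=1
    return cv2.morphologyEx((m&w).astype(np.uint8),cv2.MORPH_CLOSE,np.ones((5,5)))
def shell(d,p):
    return fit(d,near(d['color'].max(2)<70,p,d),SH,p)
def to(x,y,z,yaw):
    "yaw = angle of tool y axis in world; prints tool-frame shift after turning"
    o=ctrl.get_obs();R=Ro.from_rotvec(o['tool_rot']);yx=R.as_matrix()[:,1];a=np.arctan2(yx[1],yx[0])
    turn=-(yaw-a);turn=(turn+np.pi/2)%np.pi-np.pi/2
    R2=R*Ro.from_rotvec([0,0,turn]);s=R2.inv().apply(np.array([x,y,z])-o['ee_pos'])
    print('at',np.round(o['ee_pos'],1),'yaw',round(a,3),'F',np.round(o['wrist_force'],1),'w',round(o['gripper_width'],1),'t',o['time_s'])
    print('turn u',np.round(turn/.08,2),'shift u',np.round(s/50,2),'down',np.round(R2.as_matrix()[:,2],3))
E
python3 - <<'E'
from h import *
import pickle
d,e=pickle.load(open('d0.pkl','rb'))
h=cv2.cvtColor(d['color'],cv2.COLOR_RGB2HSV)
red=((h[...,0]<5)|(h[...,0]>172))&(h[...,1]>150)&(h[...,2]>60);red[:150]=0;red[:,:360]=0
print(fit(d,red,BAY,(550,-203,.13)))
for p in [(677,21,.35),(606,28,.21),(524,30,.28)]:print(shell(d,p))
to(560,110,150,0)
E
```

```text
(array([ 5.53922382e+02, -2.04327591e+02,  1.33678548e-01]), np.float64(0.5606520889102776))
(array([6.79000000e+02, 2.10000000e+01, 3.83333333e-01]), np.float64(0.6831852890758922))
(array([6.05990562e+02, 2.79896856e+01, 1.80820088e-01]), np.float64(0.783375314861461))
(array([5.24020833e+02, 2.89375000e+01, 3.36510417e-01]), np.float64(0.715457218010212))
at [239.  603.9 241.5] yaw 1.194 F [-0.5  0.1 -0.1] w 85.1 t 0.1
turn u 14.93 shift u [-9.88  6.42  1.84] down [-0.    -0.001 -1.   ]
```

Request:
servo_tool --plan '[[[-0.5,0,0,0.1,0.93],[-0.5,0,0,0.1,0.93],[-0.5,0,0,0.1,0.93],[-0.5,0,0,0.1,0.93],[-0.5,0,0,0.1,0.93],[-0.5,0,0,0.1,0.93],[-0.5,0,0,0.1,0.93],[-0.5,0,0,0.1,0.93],[-0.5,0,0,0.1,0.93],[-0.5,0,0,0.1,0.93],[-0.5,0,0,0.1,0.93],[-0.5,0,0,0.1,0.93],[-0.5,0,0,0,0]]]'

```text
time_s: 1.72
ee_pos: [238.8, 603.9, 181.5]
tool_rot: [1.861, 2.53, -0.002]
wrist_force: [1.4, 0.2, -0.3]
gripper_width: 21.1
grip_force: 0.0
```

```bash
python3 -c "
from h import *
to(508,80,60,.3)
print(ctrl.finger_overhang)"
```

```text
at [238.8 603.9 181.5] yaw 0.302 F [ 1.4  0.2 -0.3] w 21.1 t 1.725
turn u 0.03 shift u [-11.6    2.05   2.44] down [-0.    -0.002 -1.   ]
11.0
```

Request:
servo_tool --plan '[[[-0.5,-0.84,0.145,0,0],[-0.5,-0.84,0.145,0,0],[-0.5,-0.84,0.145,0,0],[-0.5,-0.84,0.145,0,0],[-0.5,-0.84,0.145,0,0],[-0.5,-0.84,0.145,0,0],[-0.5,-0.84,0.145,0,0],[-0.5,-0.84,0.145,0,0],[-0.5,-0.84,0.145,0,0],[-0.5,-0.84,0.145,0,0],[-0.5,-0.84,0.145,0,0],[-0.5,-0.84,0.145,0,0],[-0.5,-0.84,0.145,0.3,0],[-0.5,-0.6,0.145,0.7,0],[-0.5,0,0,0.7,0],[-0.5,0,0,0.7,0],[-0.5,0,0,0,0]]]'

```text
time_s: 3.85
ee_pos: [505.2, 84.0, 60.6]
tool_rot: [-1.86, -2.528, 0.006]
wrist_force: [-0.5, 0.9, -0.1]
gripper_width: 21.5
grip_force: 0.0
```

```bash
python3 -c "
from h import *
to(508,80,14,.3)
e=snap('side','s1.png');cv2.imwrite('pics/s1c.png',cv2.resize(cv2.cvtColor(e['color'][150:330,130:380],cv2.COLOR_RGB2BGR),None,fx=3,fy=3))"
```

```text
at [505.2  84.   60.6] yaw 0.302 F [-0.5  0.9 -0.1] w 21.5 t 3.85
turn u 0.03 shift u [-0.09  0.03  0.93] down [-0.005 -0.001 -1.   ]
```

View pics/s1c.png

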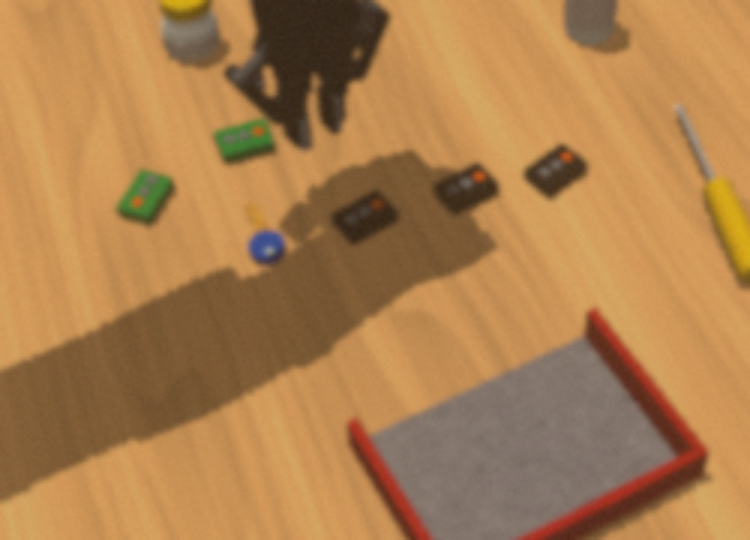

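Request:
servo_tool --plan '[[[-0.5,0,0,0.4,0],[-0.5,0,0,0.4,0],[-0.5,0,0,0.12,0],[-0.5,0,0,0,0],[-0.5,-0.2,0,0,0],[-0.5,-0.2,0,0,0],[-0.5,-0.2,0,0,0],[-0.5,-0.2,0,0,0],[-0.5,-0.2,0,0,0.5],[-0.5,-0.2,0,0,0.5],[-0.5,-0.2,0,0,0.5],[-0.5,-0.2,0,0,0.5],[-0.5,-0.2,0,0,0.5],[-0.5,-0.2,0,0,0.5],[-0.5,-0.2,0,0,0.5],[-0.5,-0.2,0,0,0.5],[-0.5,-0.2,0,0,0.5],[-0.5,-0.2,0,0,0.5]]]'

```text
time_s: 6.15
ee_pos: [530.8, -53.1, 16.3]
tool_rot: [2.331, 2.106, 0.0]
wrist_force: [-0.6, -0.3, -0.0]
gripper_width: 21.5
grip_force: 0.1
```

```bash
python3 -c "
from h import *
to(508,-225,14,-.1)
e=snap('side','s2.png');cv2.imwrite('pics/s2c.png',cv2.resize(cv2.cvtColor(e['color'][150:350,130:380],cv2.COLOR_RGB2BGR),None,fx=2.5,fy=2.5))"
```

```text
at [530.8 -53.1  16.3] yaw -0.101 F [-0.6 -0.3 -0. ] w 21.5 t 6.15
turn u -0.02 shift u [-3.47 -0.11  0.05] down [ 0. -0. -1.]
```

View pics/s2c.png

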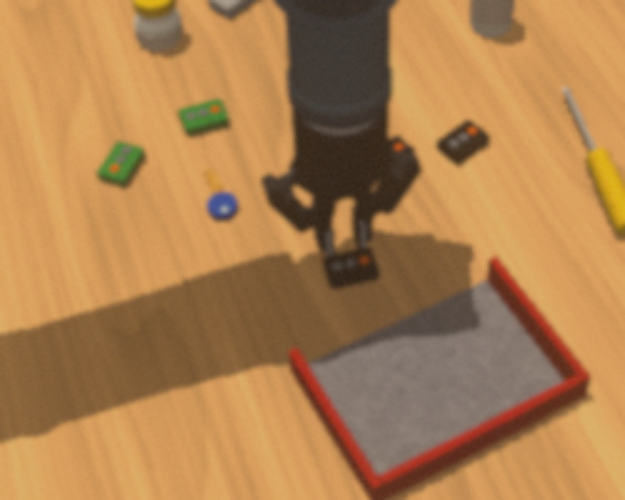

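Request:
servo_tool --plan '[[[-0.5,-0.2,0,0.02,0],[-0.5,-0.2,0,0,0],[-0.5,-0.2,0,0,0],[-0.5,-0.2,0,0,0],[-0.5,-0.2,0,0,0],[-0.5,-0.2,0,0,0],[-0.5,-0.2,0,0,0],[-0.5,-0.2,0,0,0],[-0.5,-0.2,0,0,0],[-0.5,-0.2,0,0,0],[-0.5,-0.2,0,0,0],[-0.5,-0.2,0,0,0],[-0.5,-0.2,0,0,0],[-0.5,-0.2,0,0,0],[-0.5,-0.2,0,0,0],[-0.5,-0.15,0,0,0],[-0.5,-0.1,0,0,0],[-0.5,0,0,0,0],[-0.5,0.2,0,0,0],[-0.5,0.3,0,-0.5,0]]]'

```text
time_s: 8.7
ee_pos: [516.0, -187.6, 39.2]
tool_rot: [-2.326, -2.107, 0.002]
wrist_force: [0.6, 0.7, -0.1]
gripper_width: 21.6
grip_force: 0.0
```

Request:
servo_tool --plan '[[[-0.5,0,0,-0.8,-0.5],[-0.5,0,0,-0.8,-0.8],[-0.5,0,0,0,-0.8],[-0.5,0,0,0,-0.8],[-0.5,0,0,0,-0.85],[-0.5,0,0,0,0]]]'

```text
time_s: 9.45
ee_pos: [517.4, -188.0, 120.3]
tool_rot: [-1.986, -2.434, -0.001]
wrist_force: [0.4, -0.5, 0.0]
gripper_width: 21.4
grip_force: 0.0
```

```bash
python3 -c "
from h import *
d=snap('top','t2.png')
for p in [(677,21,.36),(606,28,.19),(510,-247,-.1)]:print(shell(d,p))
to(595,82,60,.2)"
```

```text
(array([6.79996714e+02, 2.05379801e+01, 3.19003844e-01]), np.float64(0.6747763302464291))
(array([6.06201767e+02, 2.81170238e+01, 2.41579110e-01]), np.float64(0.703628082299356))
(array([ 5.10187500e+02, -2.45229167e+02, -1.25781250e-01]), np.float64(0.2499677169421488))
at [ 517.4 -188.2  120.3] yaw 0.201 F [-0.3 -1.4  0.9] w 21.2 t 9.5
turn u 0.01 shift u [4.99 2.59 1.21] down [-0.     0.001 -1.   ]
```

View pics/t2.png

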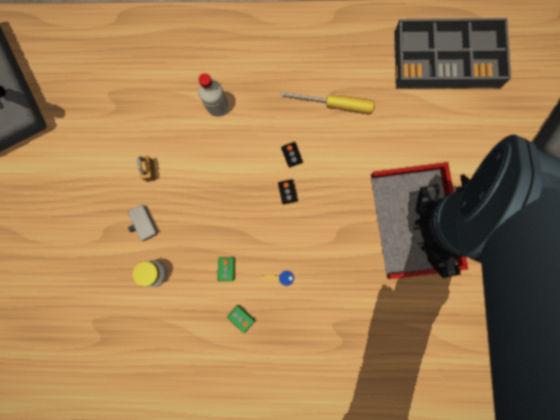

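Request:
servo_tool --plan '[[[-0.5,0.7,0.37,0,0],[-0.5,0.7,0.37,0,0],[-0.5,0.7,0.37,0,0],[-0.5,0.7,0.37,0,0],[-0.5,0.7,0.37,0,0],[-0.5,0.7,0.37,0,0],[-0.5,0.79,0.37,0,0],[-0.5,0,0,0.7,0],[-0.5,0,0,0.7,0],[-0.5,0,0,0.5,0],[-0.5,0,0,0.2,0],[-0.5,0,0,0,0]]]'

```text
time_s: 11.0
ee_pos: [594.1, 81.3, 15.1]
tool_rot: [-1.987, -2.433, 0.001]
wrist_force: [-0.6, -1.3, 0.4]
gripper_width: 21.6
grip_force: 0.0
```

```bash
python3 -c "
from h import *
to(595,82,15,.2)"
```

```text
at [594.1  81.3  15.1] yaw 0.201 F [-0.6 -1.3  0.4] w 21.6 t 11.0
turn u 0.01 shift u [0.01 0.02 0.  ] down [-0.001 -0.    -1.   ]
```

Request:
servo_tool --plan '[[[-0.5,-0.2,0,0,0],[-0.5,-0.2,0,0,0],[-0.5,-0.2,0,0,0],[-0.5,-0.2,0,0,0],[-0.5,-0.2,0,0,0.5],[-0.5,-0.2,0,0,0.5],[-0.5,-0.2,0,0,0.5],[-0.5,-0.2,0,0,0.5],[-0.5,-0.2,0,0,0.5],[-0.5,-0.2,0,0,0.5],[-0.5,-0.2,0,0,0.5],[-0.5,-0.2,0,0,0.5],[-0.5,-0.2,0,0,0.5],[-0.5,-0.2,0,0,0.5],[-0.5,0,0,0,0]]]'

```text
time_s: 12.88
ee_pos: [604.2, -58.8, 15.4]
tool_rot: [2.433, 1.987, -0.001]
wrist_force: [0.2, -0.0, 0.5]
gripper_width: 21.4
grip_force: 0.0
```

```bash
python3 -c "
from h import *
to(575,-210,15,-.2)
d=snap('top','t3.png');e=snap('side','s3.png');cv2.imwrite('pics/s3c.png',cv2.resize(cv2.cvtColor(e['color'][150:350,130:380],cv2.COLOR_RGB2BGR),None,fx=2.5,fy=2.5))"
```

```text
at [604.2 -58.8  15.4] yaw -0.201 F [ 0.2 -0.   0.5] w 21.4 t 12.875
turn u -0.01 shift u [-3.08  0.03  0.01] down [-0.    -0.001 -1.   ]
```

View pics/s3c.png

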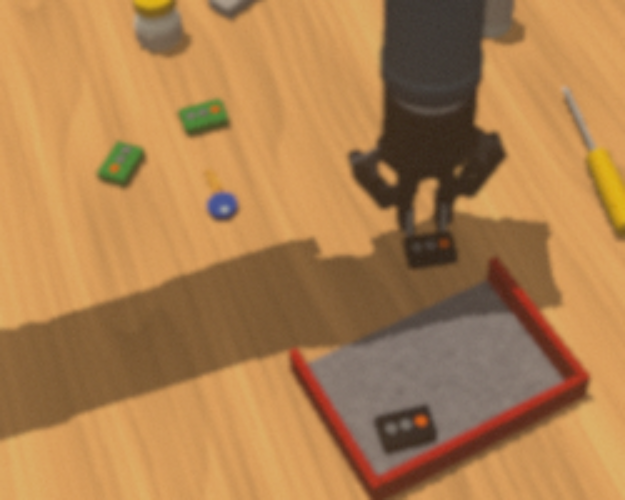

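Request:
servo_tool --plan '[[[-0.5,-0.2,0,0,0],[-0.5,-0.2,0,0,0],[-0.5,-0.2,0,0,0],[-0.5,-0.2,0,0,0],[-0.5,-0.2,0,0,0],[-0.5,-0.2,0,0,0],[-0.5,-0.2,0,0,0],[-0.5,-0.2,0,0,0],[-0.5,-0.2,0,0,0],[-0.5,-0.2,0,0,0],[-0.5,-0.2,0,0,0],[-0.5,-0.2,0,0,0],[-0.5,-0.2,0,0,0],[-0.5,-0.2,0,0,0],[-0.5,-0.15,0,0,0],[-0.5,-0.1,0,0,0],[-0.5,0,0,0,0],[-0.5,0.2,0,0,0],[-0.5,0.3,0,-0.5,0]]]'

```text
time_s: 15.35
ee_pos: [577.9, -180.7, 39.0]
tool_rot: [-2.428, -1.988, 0.003]
wrist_force: [0.8, 0.5, 0.3]
gripper_width: 21.3
grip_force: 0.0
```

Request:
servo_tool --plan '[[[-0.5,0,0,-0.8,-0.86],[-0.5,0,0,-0.8,-0.86],[-0.5,0,0,0,-0.86],[-0.5,0,0,0,-0.86],[-0.5,0,0,0,-0.86],[-0.5,0,0,0,-0.86],[-0.5,0,0,0,-0.86],[-0.5,0,0,0,-0.86],[-0.5,0,0,0,0]]]'

```text
time_s: 16.48
ee_pos: [579.5, -181.1, 120.3]
tool_rot: [-1.798, -2.576, -0.001]
wrist_force: [0.4, -0.8, 0.1]
gripper_width: 21.6
grip_force: 0.0
```

```bash
python3 -c "
from h import *
to(746,45,100,.35)"
```

```text
at [ 579.5 -181.1  120.3] yaw 0.352 F [ 0.4 -0.8  0.1] w 21.6 t 16.475
turn u 0.03 shift u [3.11 4.68 0.41] down [ 0.     0.001 -1.   ]
```

Request:
servo_tool --plan '[[[-0.5,0.39,0.565,0,0],[-0.5,0.39,0.565,0,0],[-0.5,0.39,0.565,0,0],[-0.5,0.39,0.565,0,0],[-0.5,0.39,0.565,0,0],[-0.5,0.39,0.565,0,0],[-0.5,0.39,0.565,0,0],[-0.5,0.39,0.565,0,0],[-0.5,0,0,0.6,0],[-0.5,0,0,0.6,0],[-0.5,0,0,0,0]]]'

```text
time_s: 17.85
ee_pos: [735.2, 42.8, 57.4]
tool_rot: [-1.796, -2.572, 0.005]
wrist_force: [-0.3, -0.2, -0.4]
gripper_width: 21.6
grip_force: 0.0
```

```bash
python3 -c "
from h import *
to(738,43,15,.35)
d=snap('top','t4.png');e=snap('side','s4.png');a=cv2.resize(d['color'][60:300,200:480],None,fx=1.4,fy=1.4);b=cv2.resize(e['color'][130:370,180:460],None,fx=1.4,fy=1.4)
cv2.imwrite('pics/c4.png',cv2.cvtColor(np.hstack([a,b]),cv2.COLOR_RGB2BGR))"
```

```text
at [735.2  42.8  57.4] yaw 0.351 F [-0.3 -0.2 -0.4] w 21.6 t 17.85
turn u 0.02 shift u [-0.02  0.06  0.85] down [-0.006 -0.    -1.   ]
```

View pics/c4.png

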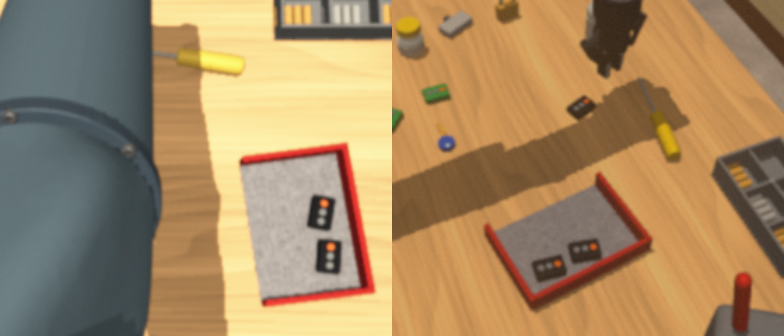

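Request:
servo_tool --plan '[[[-0.5,0,0.06,0.3,0],[-0.5,0,0,0.3,0],[-0.5,0,0,0.23,0],[-0.5,0,0,0,0],[-0.5,0,-0.1,0,0],[-0.5,0,-0.1,0,0],[-0.5,0,-0.2,0,0],[-0.5,0,-0.2,0,0],[-0.5,0,-0.2,0,0],[-0.5,0,-0.2,0,0],[-0.5,0,-0.2,0,0],[-0.5,0,-0.2,0,0],[-0.5,0,-0.2,0,0],[-0.5,0,-0.2,0,0],[-0.5,0,-0.2,0,0],[-0.5,0,-0.2,0,0],[-0.5,0,-0.1,0,0],[-0.5,0,-0.1,0,0],[-0.5,0,0,0,0]]]'

```text
time_s: 20.32
ee_pos: [627.6, 1.5, 18.8]
tool_rot: [-1.799, -2.575, 0.0]
wrist_force: [-1.2, -0.1, 0.2]
gripper_width: 21.1
grip_force: 0.0
```

Request:
servo_tool --plan '[[[-0.5,0,0.4,0,0],[-0.5,0,0.3,-0.7,0],[-0.5,0.3,0.8,-0.7,0],[-0.5,0.5,0.8,-0.7,0],[-0.5,0.9,0,0,0],[-0.5,0.9,0,0,0],[-0.5,0.9,0,0,0],[-0.5,0,0,0,0]]]'

```text
time_s: 21.32
ee_pos: [673.4, 212.5, 123.5]
tool_rot: [-1.787, -2.58, -0.004]
wrist_force: [0.0, -0.6, -0.4]
gripper_width: 21.4
grip_force: 0.0
```

```bash
python3 -c "
from h import *
to(575,45,60,.35)
d=snap('top','t5.png');e=snap('side','s5.png');a=cv2.resize(d['color'][60:300,200:480],None,fx=1.4,fy=1.4);b=cv2.resize(e['color'][130:370,180:460],None,fx=1.4,fy=1.4)
cv2.imwrite('pics/c5.png',cv2.cvtColor(np.hstack([a,b]),cv2.COLOR_RGB2BGR))
print(shell(d,(582,-16,.35)))"
```

```text
at [673.4 212.5 123.5] yaw 0.359 F [ 0.  -0.6 -0.4] w 21.4 t 21.325
turn u 0.12 shift u [-2.48 -3.    1.26] down [-0.002  0.004 -1.   ]
(array([ 5.90624948e+02, -1.09235968e+01,  2.53610170e-01]), np.float64(0.6548129981606376))
```

View pics/c5.png

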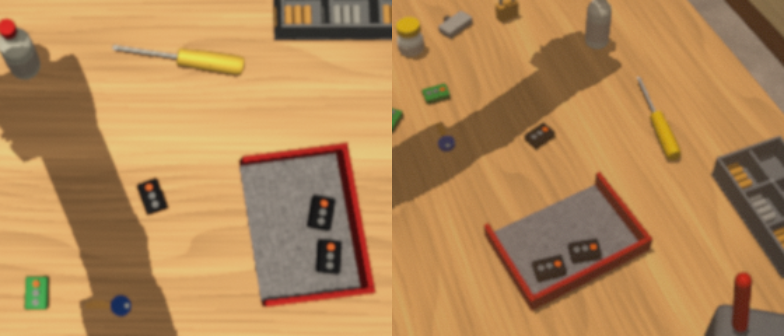

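Request:
servo_tool --plan '[[[-0.5,-0.5,-0.6,0,0.5],[-0.5,-0.5,-0.6,0,0.5],[-0.5,-0.5,-0.6,0,0],[-0.5,-0.5,-0.6,0.3,0],[-0.5,-0.5,-0.6,0.7,0],[-0.5,0,0,0,0]]]'

```text
time_s: 22.18
ee_pos: [565.1, 36.4, 71.7]
tool_rot: [-1.908, -2.493, 0.01]
wrist_force: [-0.0, 0.2, -0.2]
gripper_width: 21.4
grip_force: 0.0
```

```bash
python3 -c "
from h import *
to(573,40,15,.28)"
```

```text
at [565.1  36.4  71.7] yaw 0.264 F [-0.   0.2 -0.2] w 21.4 t 22.175
turn u -0.2 shift u [0.03 0.18 1.13] down [-0.006 -0.004 -1.   ]
```

Request:
servo_tool --plan '[[[-0.5,0,0.18,0.4,0],[-0.5,0,0,0.4,0],[-0.5,0,0,0.3,0],[-0.5,0,0,0,0],[-0.5,-0.2,0,0,0],[-0.5,-0.2,0,0,0],[-0.5,-0.2,0,0,0],[-0.5,-0.2,0,0,0],[-0.5,-0.2,0,0,0.52],[-0.5,-0.2,0,0,0.52],[-0.5,-0.2,0,0,0.52],[-0.5,-0.2,0,0,0.52],[-0.5,-0.2,0,0,0.52],[-0.5,-0.2,0,0,0.52],[-0.5,-0.2,0,0,0.52],[-0.5,-0.2,0,0,0.52]]]'

```text
time_s: 24.18
ee_pos: [597.9, -73.5, 18.8]
tool_rot: [2.291, 2.149, -0.0]
wrist_force: [0.4, 0.5, 0.4]
gripper_width: 21.3
grip_force: 0.1
```

```bash
python3 -c "
from h import *
to(590,-155,15,-.15)
d=snap('top','t6.png');e=snap('side','s6.png');a=cv2.resize(d['color'][60:300,200:480],None,fx=1.4,fy=1.4);b=cv2.resize(e['color'][130:370,180:460],None,fx=1.4,fy=1.4)
cv2.imwrite('pics/c6.png',cv2.cvtColor(np.hstack([a,b]),cv2.COLOR_RGB2BGR))"
```

```text
at [597.9 -73.5  18.8] yaw -0.064 F [0.4 0.5 0.4] w 21.3 t 24.175
turn u 1.08 shift u [-1.64  0.09  0.08] down [ 0. -0. -1.]
```

View pics/c6.png

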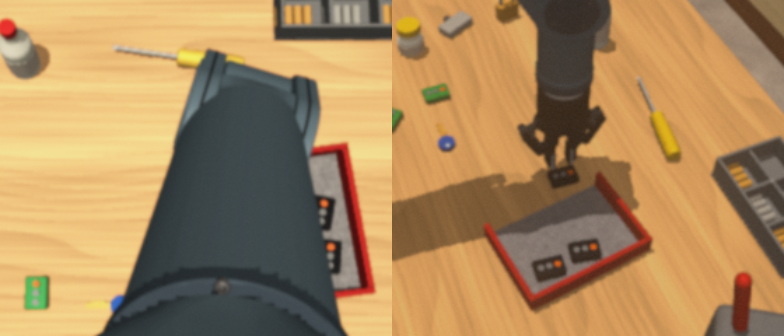

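Request:
servo_tool --plan '[[[-0.5,-0.2,0,0.04,0.5],[-0.5,-0.2,0,0.03,0.5],[-0.5,-0.2,0,0,0.5],[-0.5,-0.2,0,0,0.5],[-0.5,-0.2,0,0,0],[-0.5,-0.2,0,0,0],[-0.5,-0.2,0,0,0],[-0.5,-0.2,0,0,0],[-0.5,-0.15,0,0,0],[-0.5,-0.1,0,0,0],[-0.5,0,0,0,0],[-0.5,0.3,0,0,0],[-0.5,0.6,0,-0.4,0],[-0.5,0.9,0,-0.8,0],[-0.5,0.9,0,-0.8,0],[-0.5,0.9,0,-0.4,0],[-0.5,0.9,0,0,0],[-0.5,0.9,0,0,0],[-0.5,0,0,0,0]]]'

```text
time_s: 26.65
ee_pos: [640.5, 108.0, 134.9]
tool_rot: [-2.441, -1.972, -0.004]
wrist_force: [0.3, 0.5, 0.9]
gripper_width: 21.4
grip_force: 0.0
```

```bash
python3 -c "
from h import *
d=snap('top','t7.png');e=snap('side','s7.png');print(ctrl.get_obs()['ee_pos'])
B=np.array([554,-204.3]);c,s=np.cos(.134),np.sin(.134);R=np.array([[c,s],[-s,c]])
for p in [(511,-246,-.1),(570,-231,-.2),(586,-185,-.2)]:
    q,f=fit(d,near(d['color'].max(2)<50,p,d,16),SH,p);print(q,f,R@(q[:2]-B))
cv2.imwrite('pics/c7.png',cv2.cvtColor(cv2.resize(d['color'],None,fx=1.4,fy=1.4),cv2.COLOR_RGB2BGR))"
```

```text
[640.2743916  101.54485277 135.00522384]
[ 5.11320445e+02 -2.40154788e+02 -2.22151968e-02] 0.40393303215519527 [-47.08712737 -29.83140433]
[ 5.69577209e+02 -2.32047984e+02 -1.41068070e-01] 0.391237901171676 [ 11.73045324 -29.58034017]
[ 5.76977048e+02 -1.88126564e+02 -4.69726948e-02] 0.31485587583148567 [24.93182878 12.95872966]
```

View pics/c7.png

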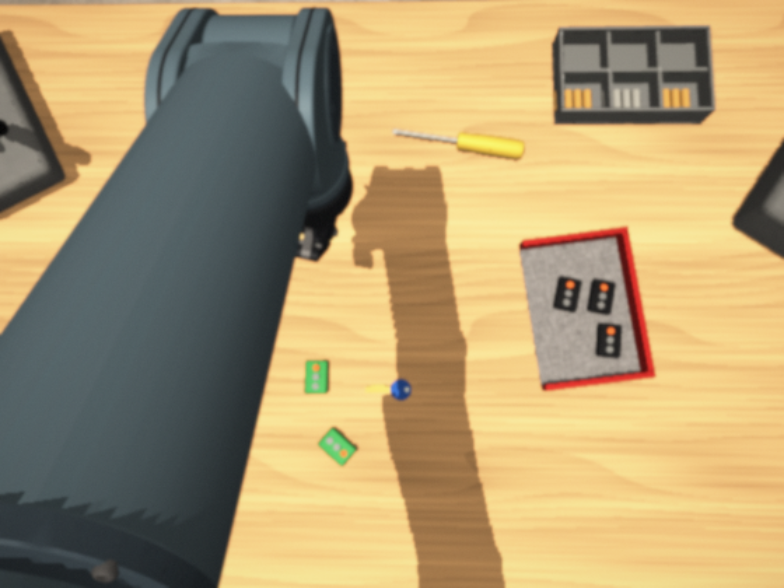

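The picture shows all three shells flat and well behind the mouth, at about (567,294), (601,297) and (609,340). The key is still at (401,390), where it started. I'm handing in now.

```bash
python3 -c "
from h import *
print(ctrl.sign_off())"
```

```text
the job is handed in; nothing more can be done
None
```

All three black shells were swept flat into the red-walled bay, well behind its mouth; the last picture shows the blue key in its starting place, and the job was handed in at about 27 s (no verdict was returned).

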